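# Show the finned module to the inspection camera

## Robot

A 6-joint arm with a two-finger parallel gripper is mounted at the origin on the work surface. World frame = base frame: x ahead of the robot, y to its left, z up, the work surface at z = 0. Lengths are in mm, angles in rad, forces in N, time in s.
With the tool pointing down it reaches from about 425 to 925 mm from the base axis. Payload 12.5 kg.
Tool frame: the origin (TCP) lies at the very end of the fingers, on their centre line; the grasp point (between the pads) lies 19 mm behind it; z points along the fingers, y is the line along which they close (so a half turn about z gives the same grasp; the last joint's range is limited). The gripper opens to 85 mm and grips with 20 to 120 N. Pads are 22 mm wide; open, the fingers measure 114 mm over their backs; the gripper's body (76 mm by 85 mm) begins 54 mm behind the grasp point. The pads swing forward as they close: fully open they stand 13 mm farther back than shut.
Start: joints at [-1.338, 0.491, 1.559, -0, 1.092, -0.106], TCP at [207.745, -589.48, 231.327] pointing down, gripper open.
Joint ranges: [-3.1, 3.1], [-0.84, 2.19], [0.05, 2.79], [-1.13, 4.28], [0.06, 2.93], [-2.69, 2.69]. Speed limits (rad/s): [2.22, 2.22, 2.79, 3.14, 3.14, 3.14].

## Interface

Orientations are given as a rotation vector (axis times angle).
In Python, from station import ctrl gives the robot as it stands. The module is installed in compiled form; this text tells all that it offers.
- The arm moves only by the tool apply_moves, never from a script. Its argument "motion" is a list that holds one entry, the list of rows, each a list of 7 numbers: the closure, from -1 (fully open) to 1 (shut), then the shift along the world's x, y, z in units of 12 cm (1.0 is 12 cm), then the turn, a rotation vector about the world's x, y, z in units of pi rad (1.0 is pi rad). In form: [[[hand, x, y, z, rx, ry, rz], ...]]. A call has 1 to 8 rows; each row is the pose to reach, as a shift and turn from the pose commanded when the call began, turning the shorter way round; what a row does not reach only later rows make up. A row lasts 1/8 s, in which the tool goes at most 62.5 mm and 10.7 degrees, less where a joint would pass 70% of its speed; a pose out of reach is approached as far as the arm can. A call with a number of a shift or a turn outside -1 to 1 is refused whole. A call with a gripper value outside its range is refused whole. The fingers move at their own pace and stop on an object; "force" is the grip in N (left out, the last holds). Time passes only in rows, so rows that repeat a pose let the fingers close. It gives the time, the measured TCP pose, the force, the opening and the grip force at its end, in the units of the state.
- ctrl.get_state(): the state, without advancing time (a new reading comes with each control period).
- ctrl.grab_frame(name): name is "side" or "top" or "wrist"; returns a dict with "img" (480x640x3 uint8, red, green, blue), "fovy" (degrees; the focal length in pixels is half the picture's height over the tangent of half this angle, whatever the lens; pixels are square), "cx", "cy" (the principal point, pixels), "world_from_camera" (4x4, takes a point from camera to world coordinates). Camera axes: x right, y down, z forward; pixel columns grow to the right and rows downward; lengths in mm; the calibration is good to about 2 mm. A picture is of the moment at which its call begins. There is no depth.
- ctrl.job_done(): hands the job in; it is judged then, once.
The state is a dict: "time": time; "joints": joint angles; "qvel": joint speeds; "joint_efforts": joint torques, N m; "eef_pos": TCP position; "orientation": TCP orientation; "ft_force": force on the tool from outside, world axes, zero at the start; "ft_torque": the same for the moment, N m; "opening": opening from 0.0 (shut) to 1.0 (fully open); "grip_force": force on a finger pad.
Only numpy, scipy, OpenCV 4.12 (cv2) and the standard library are available. Lean on these libraries where they do the work, as an engineer would, in place of code of your own. Each camera call takes 0.05 s, during which the arm holds its last target. There are 200 camera calls.

## Task

Pull the plug-in module with the finned heat sink (grip bar on its top edge) out of its slot in the open chassis and hold it up in front of the inspection camera for a picture: fins facing the lens and square to it, grip bar uppermost and level, the heat sink centred on the lens axis with the fin tips 120 mm from the glass (the camera looks somewhat downwards, so lean the module back to match). Finish while still holding it there, motionless in the air: do not put it down or let go. Leave the other two modules in their slots, and do not shift the camera or the other things on the bench.

Things in the scene. Friction and masses are not known exactly. Their poses are not given: they have to be found in the camera images.
- module: Module to show, 0.18-0.35 kg: upright green board 100 wide (y), 4 thick (x), z 20-86 mm, on a black foot 8 x 76 x 22; black grip bar on its top edge, 12 thick (x), 60 long (y), z 86-114. Heat sink of 8 aluminium fins, 60 wide, z 29-75, on the +x face only, fin tips at x = 22. Origin: centre of the foot's underside, z up. Slot 24 mm deep, 0.8 mm play each side, no latch: pull straight up.
- grip (a point): Centre of the module's grip bar, at (0, 0, 100) mm in the module's frame; same axes.
- fin_face (a point): Centre of the face formed by the heat sink's fin tips, at (22, 0, 52) mm in the module's frame; same axes.
- board_back (a point): Middle of the flat rear face of the same board, at (-2, 0, 52) mm in the module's frame; same axes.
- relay_module: Same build as module in connector foot, board and grip bar, same origin and axes. Carries three white relay blocks (each 20 x 28 mm, standing out 17 mm) instead of fins. Stays in its slot.
- capacitor_module: Same build as module in connector foot, board and grip bar, same origin and axes. Carries two upright black round capacitors (24 mm dia, 34 mm tall, standing out 26 mm) instead of fins. Stays in its slot.
- chassis: Open aluminium tray 220 x 150 x 34 mm (x, y, z), walls 4, fixed. Origin: centre of its underside. Three slots (long in y) at x = -68, 0, 68, floor at z = 4, guide ribs up to z = 28; each holds one module, its parts facing the tray's +x, in any order. Seated grip bars top out 118 mm above the bench, 56 mm clear between neighbouring bars.
- camera_stand: Stand of the inspection camera, fixed: dark steel foot 110 x 110 x 16 mm (its centre 30 mm behind the origin, at +x), steel post 22 mm dia, 45 mm behind the origin, 312 tall, with a fork that holds the head. Origin: on the bench straight below the head's tilt axis, which is 280 mm up. The camera looks along the stand's -x.
- lens (a point): Centre of the glass of the camera's lens (black barrel 40 mm dia, on a white 50 mm head that is tilted down by 0.1 to 0.5 rad). The lens looks along this frame's -x; y is level; z is the picture's up.
- focus (a point): The point in the air on the lens axis 120 mm in front of the glass, where the centre of the fin tips belongs. Same axes as lens: the module is square to the camera when the module's x, y and z axes match these.
- spool: Bystander: white plastic spool, 52 mm dia, 38 mm tall, standing. Origin: centre of its underside.
- screwdriver: Bystander: screwdriver 170 mm long with black handle, lying along its x.
- flux_jar: Bystander: small jar 48 mm dia, 55 mm tall. Origin: centre of its underside.
Things that resemble listed ones, but are neither listed nor needed, are in the scene too. What is shaped like the module but blue or orange is not meant.

How it is judged (in metres and radians):
On the way:
1. the finned module is pulled clear out of the chassis in the gripper (z of module in the frame of chassis above 0.05 m and contact force between the fingers and module above 1.5 N and contact force between module and chassis below 0.3 N), for 0.2 s.
At the end, for the whole second after the job is handed in: Module held still in the air by the gripper alone, fins to the lens, bar up; fin-tip centre within 20 mm of the 120 mm distance and 18 mm of the lens axis, axes within 0.2 rad of the camera's. Other modules within 20 mm, loose things 30 mm, camera focus 12 mm of their starts (x of fin_face in the frame of focus between -0.02 and 0.02 m and y of fin_face in the frame of focus between -0.018 and 0.018 m and z of fin_face in the frame of focus between -0.018 and 0.018 m and x of board_back in the frame of focus below -0.002 m and angle between the x axis of module and the x axis of focus, either way round below 0.2 rad and angle between the z axis of module and the z axis of focus, either way round below 0.2 rad and angle between module's own z axis and vertical below 1 rad and height (world z) of module above 0.08 m and contact force between the fingers and module above 1.5 N and contact force between module and chassis below 0.3 N and contact force between module and camera_stand below 0.3 N and linear speed of module below 0.03 m/s and angular speed of module below 0.2 rad/s and distance of each of relay_module, capacitor_module from where it was at the start of the episode below 0.02 m and distance of each of spool, screwdriver, flux_jar from where it was at the start of the episode below 0.03 m and distance of focus from where it was at the start of the episode below 0.012 m); the arm keeps its last pose, push and grip.
It fails at once if another module is pulled out or shifted (distance of any of relay_module, capacitor_module from where it was at the start of the episode above 0.03 m).
It fails at once if a bystander is knocked away (distance of any of spool, screwdriver, flux_jar from where it was at the start of the episode above 0.05 m).
It fails at once if the camera is shifted (distance of focus from where it was at the start of the episode above 0.02 m).
It also fails if it takes over 35 s, if anything falls off the work surface, if the arm or the gripper's body presses on something with over 40 N, if the wrist force passes 120 N, or if a joint passes its speed limit or range.

## Working session

There is one attempt and no reset: what is moved stays moved. The work goes in short steps, Python scripts to look and compute and a tool call to move; the robot and the scene stay as the last step left them, time stands still between calls to the robot, and variables do not carry over. Pictures are saved under pics/ and viewed, at most 10 in all, crops included, and the job is handed in when it is done.

Besides the shell and the picture viewer there is one more tool, called after ">>>" as name(argument=value, ...), one argument or row to a line, values as JSON. apply_moves: Moves the arm, as the interface text tells. Its arguments: {"type":"object","properties":{"motion":{"type":"array"},"force":{"type":"number"}},"required":["motion"]}

```bash
mkdir -p pics
cat > h.py <<'E'
import numpy as np, cv2
from station import ctrl
def grab(n,fn=None):
    f=ctrl.grab_frame(n)
    if fn: cv2.imwrite('pics/'+fn,f['img'][:,:,::-1])
    return f
def K(f):
    F=240/np.tan(np.radians(f['fovy'])/2); return F
def ray(f,u,v):
    T=np.array(f['world_from_camera']); F=K(f)
    d=T[:3,:3]@np.array([(u-f['cx'])/F,(v-f['cy'])/F,1]); return T[:3,3],d/np.linalg.norm(d)
def onz(f,u,v,z):
    o,d=ray(f,u,v); return o+d*(z-o[2])/d[2]
def proj(f,p):
    T=np.array(f['world_from_camera']); q=T[:3,:3].T@(np.array(p)-T[:3,3]); F=K(f)
    return np.array([F*q[0]/q[2]+f['cx'],F*q[1]/q[2]+f['cy']])
def tri(rs):
    A=0;b=0
    for o,d in rs:
        P=np.eye(3)-np.outer(d,d);A=A+P;b=b+P@o
    return np.linalg.solve(A,b)
E
python3 - <<'E'
from h import *
import pickle
fs={n:grab(n,n+'0.png') for n in ('side','top','wrist')}
pickle.dump(fs,open('f0.pkl','wb'))
for n,f in fs.items(): print(n,f['fovy'],f['cx'],f['cy'],np.round(f['world_from_camera'],3).tolist())
print(ctrl.get_state())
E
```

```text
side 57.33874515652009 324.91796998595015 237.8249277897387 [[-0.799, -0.405, 0.444, 144.164], [-0.601, 0.545, -0.585, 529.288], [-0.005, -0.734, -0.679, 827.768], [0.0, 0.0, 0.0, 1.0]]
top 56.25674136598446 317.9337495383028 235.91013489681546 [[-0.013, -0.993, 0.114, 485.84], [-1.0, 0.012, -0.008, -26.002], [0.007, -0.114, -0.994, 1136.109], [0.0, 0.0, 0.0, 1.0]]
wrist 65.54227242941101 321.61023902497936 235.17399688090944 [[0.332, -0.903, -0.273, 276.262], [-0.943, -0.318, -0.095, -565.485], [-0.001, 0.289, -0.957, 373.494], [0.0, 0.0, 0.0, 1.0]]
{'time': 0.15, 'joints': array([-1.33760938e+00,  4.91427367e-01,  1.55930166e+00, -3.69384905e-05,
        1.09170042e+00, -1.05591318e-01]), 'qvel': array([-0.00057136, -0.00064562, -0.00089933,  0.00154515, -0.00059186,
       -0.00129014]), 'joint_efforts': array([ 2.46571493e-03, -6.18708515e+01, -2.61689562e+01, -7.09579126e-05,
        3.28053808e-03,  3.92691072e-05]), 'eef_pos': array([ 207.69084208, -589.31277397,  230.86076904]), 'orientation': array([-3.09580436e+00, -5.29496445e-01,  1.35140242e-04]), 'ft_force': array([-0.30146227, -0.22102199,  0.08700593]), 'ft_torque': array([-0.02320324, -0.00355333,  0.04976038]), 'grip_force': 0.0, 'opening': 1.0021799931652697}
```

View pics/top0.png

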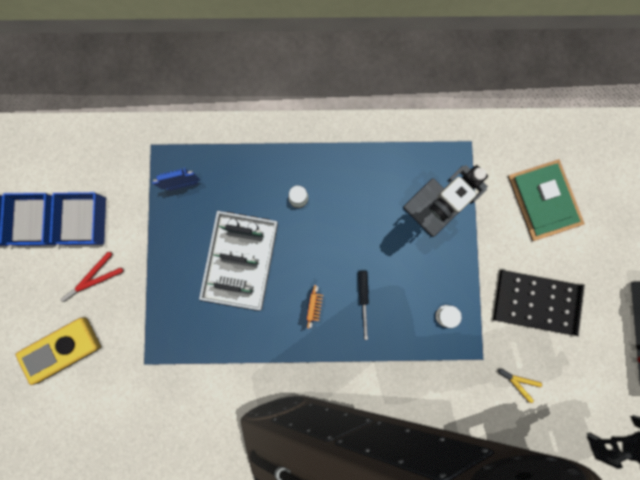

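View pics/side0.png

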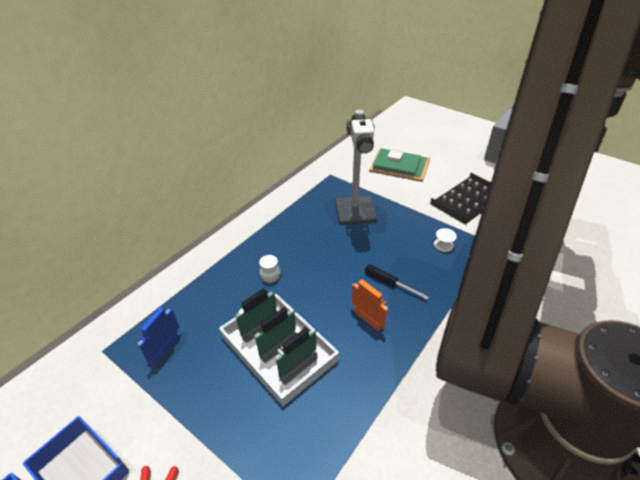

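The top view shows the chassis at about (238,260) with three modules at (240,230), (238,259) and (232,286). The camera stand is at about (445,200). Candidates for the target are those three green boards, the orange look-alike at (315,306) and the blue one at (175,180). The comb-like fins show only at (232,284). I'll check this in one close crop mosaic.

Run:
```python
import pickle,cv2,numpy as np
fs=pickle.load(open('f0.pkl','rb'))
def c(n,x,y,w,h): return cv2.resize(fs[n]['img'][y:y+h,x:x+w,::-1],(400,300),interpolation=cv2.INTER_CUBIC)
m=np.vstack([np.hstack([c('top',180,200,120,120*3//4+30),c('side',215,280,140,125)]),np.hstack([c('top',380,155,120,90),c('side',310,100,100,130)])])
cv2.imwrite('pics/m1.png',m)
```

```text
(no output)
```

View pics/m1.png

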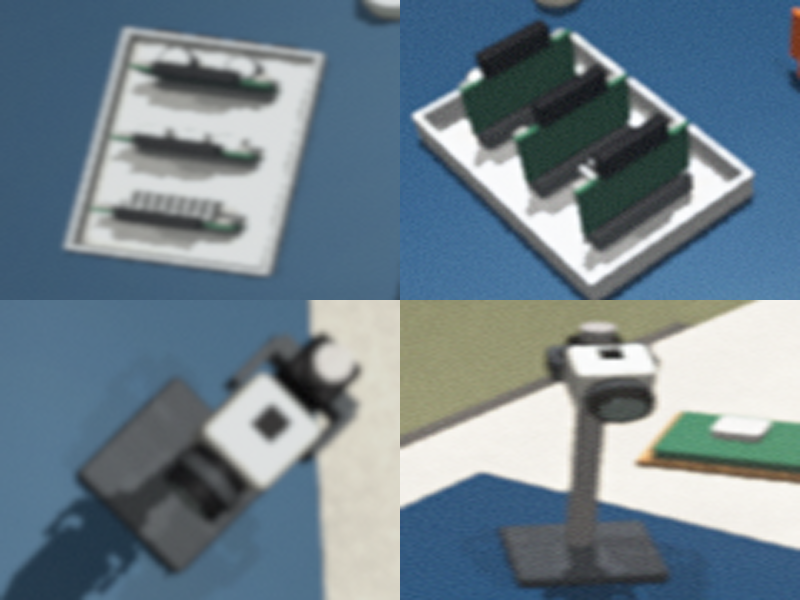

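The crop confirms it: the finned module is the lowest one in the top view, nearest the robot at about (232,286), with its comb facing the tray's +x. The relay and capacitor boards sit above it, and the orange and blue ones are excluded. The stand's lens barrel points to the lower left in the top view, with the barrel front at about (365,144) in the side view.

Run:
```python
from h import *
import pickle
fs=pickle.load(open('f0.pkl','rb')); t=fs['top']; s=fs['side']
ct=lambda x,y:(180+x*.3,200+y*.4)
cs=lambda x,y:(215+(x-400)*.35,280+y*125/300)
dt=lambda x,y:(380+x*.3,155+(y-300)*.3)
ds=lambda x,y:(310+(x-400)*.25,100+(y-300)*130/300)
# tray rim via mask
hsv=cv2.cvtColor(t['img'],cv2.COLOR_RGB2HSV); m=((hsv[...,1]<60)&(hsv[...,2]>110)).astype(np.uint8); m[:, :180]=0; m[:,290:]=0; m[:200]=0; m[330:]=0
c=max(cv2.findContours(m,cv2.RETR_EXTERNAL,cv2.CHAIN_APPROX_NONE)[0],key=cv2.contourArea)
r=cv2.boxPoints(cv2.minAreaRect(c)); P=np.array([onz(t,u,v,34)[:2] for u,v in r]); print('tray corners',P.round(1).tolist(),'c',P.mean(0), [np.linalg.norm(P[i]-P[i-1]).round(1) for i in range(4)])
e=[P[i]-P[i-1] for i in range(4)]; e=max(e,key=np.linalg.norm); e*=np.sign(e[0]); yaw=np.arctan2(e[1],e[0]); print('yaw',yaw)
C=P.mean(0); ex=e/np.linalg.norm(e)
for n in(-68,0,68): 
    p=np.r_[C+n*ex,104]; print(n,p.round(1),proj(t,p),proj(s,p))
# stand
cor=[onz(t,*dt(*q),16) for q in((78,475),(175,572),(178,378))]
cor2=[onz(s,*ds(*q),16) for q in((500,528),(522,582),(668,576),(640,525))]
print('foot top',np.round(cor,1).tolist(),'ctr',((cor[1]+cor[2])/2).round(1)); print('foot side',np.round(cor2,1).tolist(),np.mean(cor2,0).round(1))
l=[ray(t,*dt(200,487)),ray(s,*ds(622,402))]; p=tri(l); print('lens approx',p)
h=tri([ray(t,*dt(268,424)),ray(s,*ds(611,354))]);print('head mark',h)
```

```text
tray corners [[459.6, 258.0], [683.7, 219.0], [651.8, 62.7], [428.9, 105.2]] c [555.99414961 161.20175784] [np.float64(155.8), np.float64(227.5), np.float64(159.5), np.float64(226.9)]
yaw -0.17224496210784823
-68 [489.  172.9 104. ] [227.78223934 287.00879798] [295.26703848 339.39513026]
0 [556.  161.2 104. ] [233.14105475 257.60823641] [273.51437925 318.70305876]
68 [623.  149.5 104. ] [238.42050306 228.64311387] [253.47910567 299.64463886]
foot top [[683.6, -252.5, 16.0], [608.5, -323.2, 16.0], [757.9, -331.8, 16.0]] ctr [ 683.2 -327.5   16. ]
foot side [[754.5, -326.1, 16.0], [678.6, -248.0, 16.0], [601.7, -319.2, 16.0], [673.3, -394.2, 16.0]] [ 677.  -321.9   16. ]
lens approx [ 629.16836234 -272.30915473  273.18556491]
head mark [ 659.46366778 -303.29473998  305.37844248]
```

Measured, world frame:
- **Finned module:** bar centre about (489, 173, 104), tray yaw about -0.18.
- **Stand:** origin about (659, -303), x axis at about -0.8 rad.

On the way over I'll take a profile wrist view of the camera head for its tilt.

>>> apply_moves(
  motion=[
    [[-1,0.5,0.5,0.4,0,0,0.2],[-1,1,1,0.8,0,0,0.47],[-1,1,1,0.8,0,0,0.47],[-1,1,1,0.8,0,0,0.47],[-1,1,1,0.8,0,0,0.47],[-1,1,1,0.8,0,0,0.47],[-1,1,1,0.8,0,0,0.47],[-1,1,1,0.8,0,0,0.47]],
  ],
  force=60,
)

```text
time: 1.15
eef_pos: [327.7, -469.4, 327.1]
orientation: [-1.927, -2.481, -0.0]
ft_force: [0.8, -0.4, 0.4]
opening: 0.998
grip_force: 0.0
```

>>> apply_moves(
  motion=[
    [[-1,0.4,0.2,0,0.19,-0.255,0],[-1,0.8,0.4,0,0.19,-0.255,0],[-1,0.8,0.4,0,0.19,-0.255,0],[-1,0.8,0.4,0,0.19,-0.255,0],[-1,0.8,0.4,0,0.19,-0.255,0],[-1,0.8,0.4,0,0.19,-0.255,0],[-1,0.8,0.4,0,0.19,-0.255,0]],
  ],
)

```text
time: 2.02
eef_pos: [423.3, -421.9, 326.3]
orientation: [1.576, 2.013, 1.346]
ft_force: [1.1, 0.5, 0.8]
opening: 0.999
grip_force: 0.0
```

Run:
```python
from h import *
import pickle
f=grab('wrist','w1.png'); pickle.dump(f,open('w1.pkl','wb'))
s=ctrl.get_state(); print(s['time'],s['eef_pos'],s['joints'],proj(f,(629,-272,273)),proj(f,(659,-303,280)))
```

```text
2.075 [ 423.58879585 -421.73398382  326.93302595] [-1.25081742  0.48347097  1.63548121  0.92534286  1.5141202  -1.79845068] [406.75032763 163.25801709] [427.82295972 197.75017542]
```

View pics/w1.png

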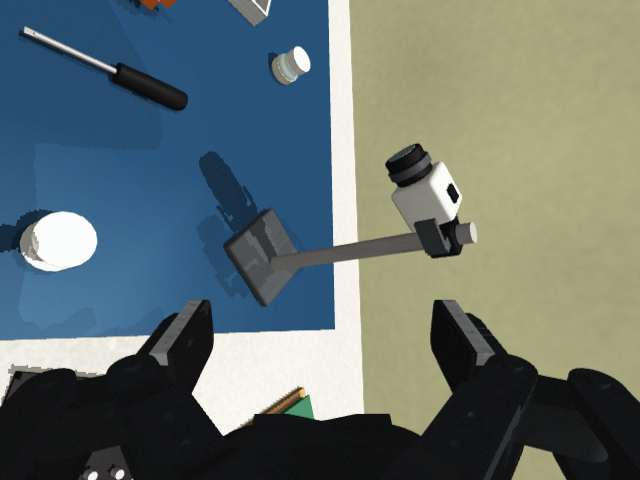

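The picture shows the head in profile, with the white body at (427,197), the barrel front at about (404,156), the post and the foot. I'll zoom in on the barrel and solve for the tilt.

Run:
```python
from h import *
import pickle
f=pickle.load(open('w1.pkl','rb'))
c=cv2.resize(f['img'][130:270,370:490,::-1],None,fx=4,fy=4,interpolation=cv2.INTER_CUBIC)
c2=cv2.resize(f['img'][200:310,215:305,::-1],(320,391)); c2=cv2.copyMakeBorder(c2,0,560-391,0,0,0)
cv2.imwrite('pics/w1c.png',np.hstack([c,c2]))
```

```text
(no output)
```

View pics/w1c.png

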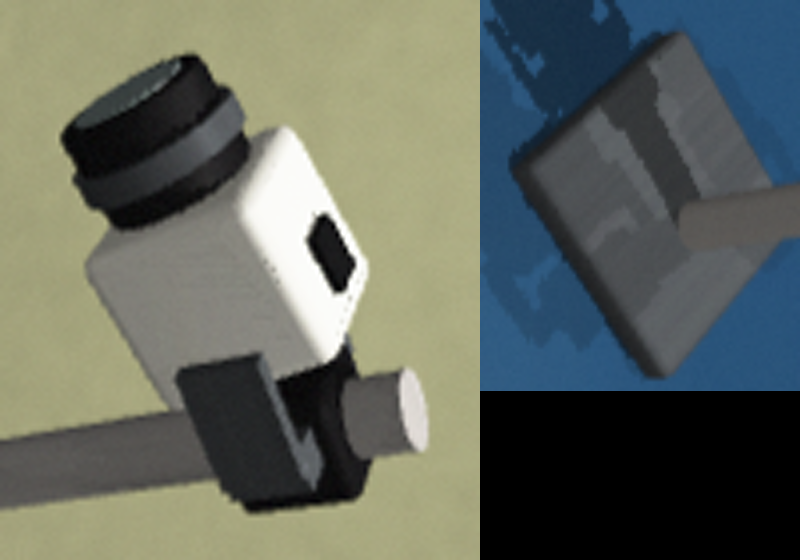

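Run:
```python
from h import *
import pickle
f=pickle.load(open('w1.pkl','rb')); fs=pickle.load(open('f0.pkl','rb'))
q=lambda x,y:(370+x/4,130+y/4)
k=lambda x,y:(215+(x-480)/3.556,200+y/3.556)
a,b,c=[onz(f,*k(*p),16) for p in((680,33),(530,160),(662,372))]
print('foot',a.round(1),b.round(1),c.round(1),'ctr',(a+c)/2, np.linalg.norm(a-b),np.linalg.norm(c-b), 'yaws',np.degrees(np.arctan2(*(a-b)[1::-1])),np.degrees(np.arctan2(*(c-b)[1::-1])))
l=tri([ray(f,*q(134,100)),ray(fs['side'],365.5,144.2)]); print('lens tri',l)
for yaw in(-.76,-.80,-.84):
    u=np.array([-np.cos(yaw),-np.sin(yaw),0]); w=np.array([-u[1],u[0],0])
    o=np.array([658.5,-303,280]); 
    ro,rd=ray(f,*q(134,100)); p=ro+rd*((o-ro)@w)/(rd@w); d=p-o
    print(yaw,'lens on plane',p.round(1),'along',d@u,'t',np.arctan2(-d[2],d@u))
    for e in(((242,212),(330,360)),((290,130),(367,265)),((88,268),(175,410))):
        n=np.cross(ray(f,*q(*e[0]))[1],ray(f,*q(*e[1]))[1]); dd=np.cross(n,w); dd*=np.sign(dd@u); print('  edge t',np.arctan2(-dd[2],dd@u))
```

```text
foot [ 682.1 -255.7   16. ] [ 605.3 -324.5   16. ] [ 675.6 -402.6   16. ] ctr [ 678.85535905 -329.12706906   16.        ] 103.17104382284833 105.07138296243383 yaws 41.858247630738084 -47.99769311694856
lens tri [ 623.1762851  -266.15610387  275.43289108]
-0.76 lens on plane [ 620.1 -266.5  274.3] along 53.0244212119194 t 0.10708474099907317
  edge t 0.13697470046346522
  edge t 0.13667637283006942
  edge t 0.11409992462405545
-0.8 lens on plane [ 622.  -265.5  273.4] along 52.32530910594114 t 0.12624211341243144
  edge t 0.1552897203383137
  edge t 0.1525340701569143
  edge t 0.13753271726858757
-0.84 lens on plane [ 624.  -264.5  272.4] along 51.72606611881011 t 0.1451080004204924
  edge t 0.17325733075997887
  edge t 0.16807579370986295
  edge t 0.16059876858430072
```

Lens is at about (623, -265, 273.5), with tilt about 0.15 and yaw about -0.825, so the focus is at about (542, -178, 256). Next I untilt and travel to above the module.

>>> apply_moves(
  motion=[
    [[-1,0,0.4,0,-0.19,0.255,0],[-1,0.1,1,0,-0.19,0.255,0],[-1,0.1,1,0,-0.19,0.255,0],[-1,0.1,1,0,-0.19,0.255,0],[-1,0.1,1,0,-0.19,0.255,0],[-1,0.1,1,0,-0.19,0.255,0],[-1,0.1,1,0,-0.19,0.255,0]],
  ],
)

```text
time: 2.95
eef_pos: [436.7, -300.5, 328.2]
orientation: [1.929, 2.477, -0.001]
ft_force: [0.4, 0.0, -0.3]
opening: 0.999
grip_force: 0.0
```

>>> apply_moves(
  motion=[
    [[-1,0.12,0.5,0,0,0,0],[-1,0.25,1,0,0,0,0],[-1,0.25,1,0,0,0,0]],
  ],
)

```text
time: 3.32
eef_pos: [466.1, -178.6, 328.0]
orientation: [1.928, 2.478, 0.003]
ft_force: [-0.3, -0.2, 0.7]
opening: 0.997
grip_force: 0.0
```

>>> apply_moves(
  motion=[
    [[-1,0.06,0.5,0,0,0,-0.139],[-1,0.12,1,0,0,0,-0.139],[-1,0.12,1,0,0,0,-0.139]],
  ],
)

```text
time: 3.7
eef_pos: [480.2, -60.1, 327.8]
orientation: [2.427, 1.994, 0.003]
ft_force: [-0.0, 0.4, -0.7]
opening: 1.0
grip_force: 0.0
```

>>> apply_moves(
  motion=[
    [[-0.3,0.05,0.5,0,0,0,0],[-0.3,0.1,1,-0.3,0,0,0],[-0.3,0.1,1,-0.3,0,0,0]],
  ],
)

```text
time: 4.08
eef_pos: [491.7, 60.0, 290.0]
orientation: [-2.421, -2.0, 0.001]
ft_force: [0.7, -0.0, 0.6]
opening: 0.65
grip_force: 0.0
```

>>> apply_moves(
  motion=[
    [[-0.3,0,0.45,0,0,0,0],[-0.3,0,0.95,-0.3,0,0,0],[-0.3,0,0.95,-0.5,0,0,0],[-0.3,0,0.95,-0.5,0,0,0],[-0.3,0,0.95,-0.5,0,0,0]],
  ],
)

```text
time: 4.7
eef_pos: [493.1, 171.3, 232.6]
orientation: [2.425, 1.996, 0.002]
ft_force: [0.4, -0.5, 1.3]
opening: 0.652
grip_force: 0.0
```

Run:
```python
from h import *
import pickle
f=grab('wrist','w2.png'); pickle.dump(f,open('w2.pkl','wb'))
from scipy.spatial.transform import Rotation as R
s=ctrl.get_state(); r=R.from_rotvec(s['orientation']).as_matrix(); print(s['time'],s['eef_pos'],s['opening'],r.round(3).tolist(),'tool y yaw',np.arctan2(r[1,1],r[0,1]))
C=np.array([556,161.2]);
for y in(-.17,-.2):print(y,[proj(f,(*(C-68*np.array([np.cos(y),np.sin(y)])+e*np.array([-np.sin(y),np.cos(y)])),118)).round(1).tolist() for e in(-30,30)])
```

```text
4.75 [493.04026859 171.40524299 232.76030434] 0.6494808456095739 [[0.193, 0.981, 0.002], [0.981, -0.193, 0.0], [0.001, 0.002, -1.0]] tool y yaw -0.19378604052149734
-0.17 [[317.8, 267.1], [315.5, 186.5]]
-0.2 [[316.6, 264.5], [316.8, 183.5]]
```

View pics/w2.png

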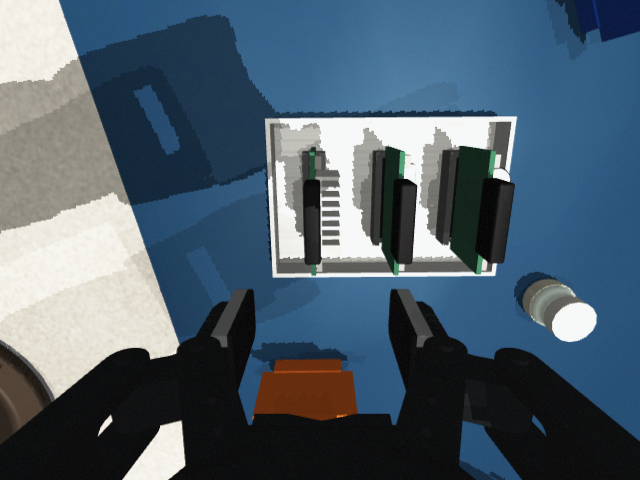

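The finned module is confirmed at left: bar at columns 304–321 and rows 181–264, with the fin comb to its right. I'll measure the bar centre and yaw.

Run:
```python
from h import *
import pickle
f=pickle.load(open('w2.pkl','rb')); g=f['img'].astype(int)
m=((g.max(2)<48)).astype(np.uint8); m[:170]=0;m[272:]=0;m[:,:295]=0;m[:,330:]=0
for r in range(176,270,4):
    c=np.where(m[r])[0]; print(r,(c.min(),c.max()) if len(c) else None,end=' ')
n,l,st,_=cv2.connectedComponentsWithStats(m); print(st[1:].tolist())
for (u0,u1) in ((304.5,320.5),):
    A=onz(f,(u0+u1)/2,264,118); print('\n-y end',A)
rs=[(r,np.where(m[r])[0]) for r in range(192,260,2)]
P=np.array([onz(f,(c.min()+c.max()+1)/2,r,118) for r,c in rs if len(c)]); W=[np.linalg.norm(onz(f,c.min(),r,118)-onz(f,c.max()+1,r,118)) for r,c in rs]
k=np.polyfit(P[:,1],P[:,0],1); print('width',np.median(W),'x at y: ',k,'yaw',-np.arctan(k[0]))
```

```text
176 None 180 (np.int64(305), np.int64(318)) 184 (np.int64(303), np.int64(319)) 188 (np.int64(303), np.int64(319)) 192 (np.int64(303), np.int64(319)) 196 (np.int64(303), np.int64(319)) 200 (np.int64(303), np.int64(319)) 204 (np.int64(303), np.int64(319)) 208 (np.int64(303), np.int64(319)) 212 (np.int64(303), np.int64(319)) 216 (np.int64(304), np.int64(319)) 220 (np.int64(304), np.int64(319)) 224 (np.int64(304), np.int64(319)) 228 (np.int64(304), np.int64(319)) 232 (np.int64(304), np.int64(319)) 236 (np.int64(304), np.int64(319)) 240 (np.int64(305), np.int64(319)) 244 (np.int64(305), np.int64(319)) 248 (np.int64(305), np.int64(319)) 252 (np.int64(305), np.int64(319)) 256 (np.int64(305), np.int64(319)) 260 (np.int64(305), np.int64(319)) 264 (np.int64(307), np.int64(310)) 268 None [[303, 179, 18, 86, 1264], [316, 227, 1, 1, 1]]

-y end [480.51342271 146.30907785 118.        ]
width 11.47823055129831 x at y:  [1.83294268e-01 4.53937445e+02] yaw -0.1812819795250898
```

>>> apply_moves(
  motion=[
    [[-0.3,-0.053,0.032,0,0,0,0.004],[-0.3,-0.053,0.032,-0.4,0,0,0.004],[-0.3,-0.053,0.032,-0.83,0,0,0.004],[-0.3,-0.053,0.032,-0.83,0,0,0.004],[-0.3,-0.053,0.032,-0.83,0,0,0.004]],
  ],
)

```text
time: 5.38
eef_pos: [486.6, 176.5, 133.5]
orientation: [2.411, 2.013, 0.003]
ft_force: [-0.3, -0.4, 0.4]
opening: 0.648
grip_force: 0.0
```

Run:
```python
from h import *
f=grab('wrist','w3.png'); s=ctrl.get_state(); print(s['time'],s['eef_pos'],s['ft_force'])
m=(f['img'].max(2)<48).astype(np.uint8)
print([proj(f,(486.2+a*np.cos(.181)+b*np.sin(.181),175.5-a*np.sin(.181)+b*np.cos(.181),118)).round(1).tolist() for a,b in((-6,0),(6,0),(0,-30),(0,30))])
```

```text
5.425 [486.73565603 176.55496172 133.83190104] [0.52274934 0.03230301 1.2205854 ]
[[310.4, 289.3], [336.2, 289.3], [323.2, 345.7], [323.5, 226.9]]
```

View pics/w3.png

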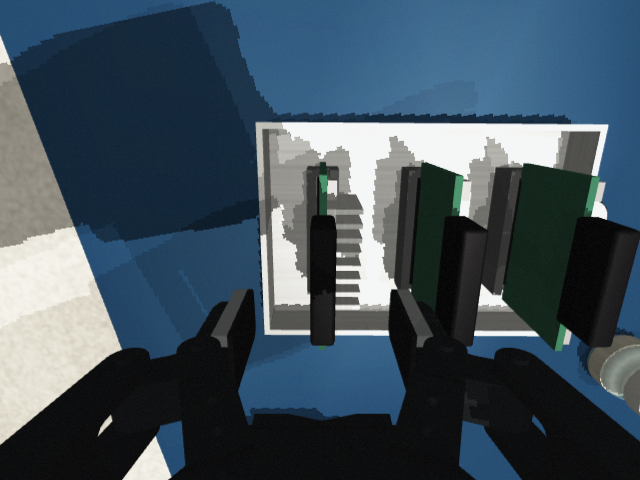

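The bar is at columns 310–336, its near end at row 346, both as predicted and centred between the fingers. I descend and grip.

>>> apply_moves(
  motion=[
    [[-0.3,0,0,-0.15,0,0,0],[-0.3,0,0,-0.3,0,0,0],[-0.3,0,0,-0.395,0,0,0],[-0.3,0,0,-0.395,0,0,0],[1,0,0,-0.395,0,0,0],[1,0,0,-0.395,0,0,0],[1,0,0,-0.395,0,0,0],[1,0,0,-0.395,0,0,0]],
  ],
  force=70,
)

```text
time: 6.42
eef_pos: [486.3, 176.4, 85.0]
orientation: [2.411, 2.013, 0.002]
ft_force: [0.4, -0.3, 7.1]
opening: 0.131
grip_force: 68.9
```

>>> apply_moves(
  motion=[
    [[1,0,0,0,0,0,0],[1,0,0,0,0,0,0],[1,0,0,0.02,0,0,0],[1,0,0,0.05,0,0,0],[1,0,0,0.08,0,0,0]],
  ],
)

```text
time: 7.05
eef_pos: [485.8, 176.4, 94.1]
orientation: [2.412, 2.013, 0.0]
ft_force: [1.2, -0.8, -2.2]
opening: 0.131
grip_force: 68.1
```

>>> apply_moves(
  motion=[
    [[1,0,0,0.15,0,0,0],[1,0,0,0.35,0,0,0],[1,0,0,0.6,0,0,0],[1,0,0,0.8,0,0,0],[1,0,0,1,0,0,0],[1,0,0,1,0,0,0],[1,0,0,1,0,0,0]],
  ],
)

```text
time: 7.92
eef_pos: [485.2, 176.3, 213.1]
orientation: [-2.411, -2.013, 0.002]
ft_force: [-0.7, 0.0, -1.6]
opening: 0.128
grip_force: 68.8
```

>>> apply_moves(
  motion=[
    [[1,0,-0.1,0.15,0,0,-0.03],[1,0.02,-0.3,0.3,0,0,-0.07],[1,0.05,-0.5,0.45,0,0,-0.1],[1,0.06,-0.7,0.56,0,0,-0.13],[1,0.08,-0.9,0.56,0,0,-0.17],[1,0.1,-1,0.56,0,0,-0.205],[1,0.1,-1,0.56,0,0,-0.205]],
  ],
)

```text
time: 8.8
eef_pos: [497.6, 55.8, 280.0]
orientation: [-2.925, -1.146, 0.003]
ft_force: [0.4, 0.0, -1.5]
opening: 0.126
grip_force: 68.7
```

Run:
```python
from h import *
from scipy.spatial.transform import Rotation as R
s=ctrl.get_state(); r=R.from_rotvec(s['orientation']); M=r.as_matrix()
print(s['time'],s['eef_pos'],s['joints'],s['grip_force'],'tool y yaw',np.arctan2(M[1,1],M[0,1]))
yaw,t=-.825,.15
X=np.array([np.cos(yaw)*np.cos(t),np.sin(yaw)*np.cos(t),np.sin(t)]);Y=np.array([-np.sin(yaw),np.cos(yaw),0]);Z=np.cross(X,Y)
lens=np.array([623,-265,273.5]); foc=lens-120*X; tcp=foc-22*X+29*Z
T=np.column_stack([Y,X,-Z]); print(np.linalg.det(T))   # tool x=+Y, y=+X, z=-Z
d=(R.from_matrix(T)*r.inv()).as_rotvec()/np.pi
print('focus',foc,'tcp',tcp,'shift units',(tcp-s['eef_pos'])/120,'turn',d)
```

```text
8.8 [497.58523147  55.81169734 279.97427393] [-2.02515628e-02  2.62609906e-01  1.78873056e+00 -1.03991541e-04
  1.09224857e+00  8.03934691e-01] 68.7098228931427 tool y yaw -0.8241392643914097
1.0
focus [ 542.48749972 -177.84404771  255.5674241 ] tcp [ 524.78620838 -158.68214244  280.95414645] shift units [ 0.22667481 -1.78744866  0.0081656 ] turn [-0.03504247 -0.0330491  -0.00023792]
```

>>> apply_moves(
  motion=[
    [[1,0.02,-0.15,0,0,0,0],[1,0.05,-0.35,0,-0.01,-0.01,0],[1,0.07,-0.55,0,-0.02,-0.02,0],[1,0.09,-0.75,0,-0.03,-0.03,0],[1,0.11,-0.9,0,-0.035,-0.033,0],[1,0.11,-0.9,0,-0.035,-0.033,0]],
  ],
)

```text
time: 9.55
eef_pos: [511.0, -52.4, 280.9]
orientation: [2.794, 1.095, 0.084]
ft_force: [0.6, 0.1, -2.8]
opening: 0.129
grip_force: 68.7
```

>>> apply_moves(
  motion=[
    [[1,0.02,-0.15,0,0,0,0],[1,0.05,-0.35,0,0,0,0],[1,0.08,-0.6,0,0,0,0],[1,0.1,-0.75,0.01,0,0,0],[1,0.115,-0.85,0.01,0,0,0],[1,0.115,-0.888,0.01,0,0,0],[1,0.115,-0.888,0.01,0,0,0],[1,0.115,-0.888,0.01,0,0,0]],
  ],
)

```text
time: 10.55
eef_pos: [524.7, -157.7, 282.4]
orientation: [2.793, 1.096, 0.085]
ft_force: [0.0, 0.1, -2.3]
opening: 0.134
grip_force: 68.7
```

Run:
```python
from h import *
from scipy.spatial.transform import Rotation as R
fs={n:grab(n) for n in('side','top','wrist')}
s=ctrl.get_state(); M=R.from_rotvec(s['orientation']).as_matrix(); print(s['time'],s['eef_pos'],s['grip_force'],s['qvel'].round(3),(M.T@np.array([-.101,.110,.989])))
fin=s['eef_pos']+M@np.array([0,22,29]); print('fin est',fin,{n:proj(f,fin).round().tolist() for n,f in fs.items()},'lens',{n:proj(f,(623,-265,273.5)).round().tolist() for n,f in fs.items()})
rz=lambda a:cv2.resize(a,(400,300),interpolation=cv2.INTER_CUBIC)
a=rz(fs['side']['img'][80:215,270:450]);b=rz(fs['top']['img'][130:265,330:510]);c=rz(fs['wrist']['img']);d=rz(fs['side']['img'][190:415,200:500])
cv2.imwrite('pics/end1.png',np.vstack([np.hstack([a,b]),np.hstack([c,d])])[:,:,::-1])
```

```text
10.7 [ 524.78526452 -157.81235322  282.43111584] 68.67765426635742 [-0.003  0.     0.     0.    -0.001 -0.   ] [ 0.00213621  0.0014271  -1.00020768]
fin est [ 542.5727655  -176.93898462  257.07807301] {'side': [374.0, 181.0], 'top': [392.0, 257.0], 'wrist': [367.0, 275.0]} lens {'side': [366.0, 146.0], 'top': [437.0, 215.0], 'wrist': [606.0, 275.0]}
```

View pics/end1.png

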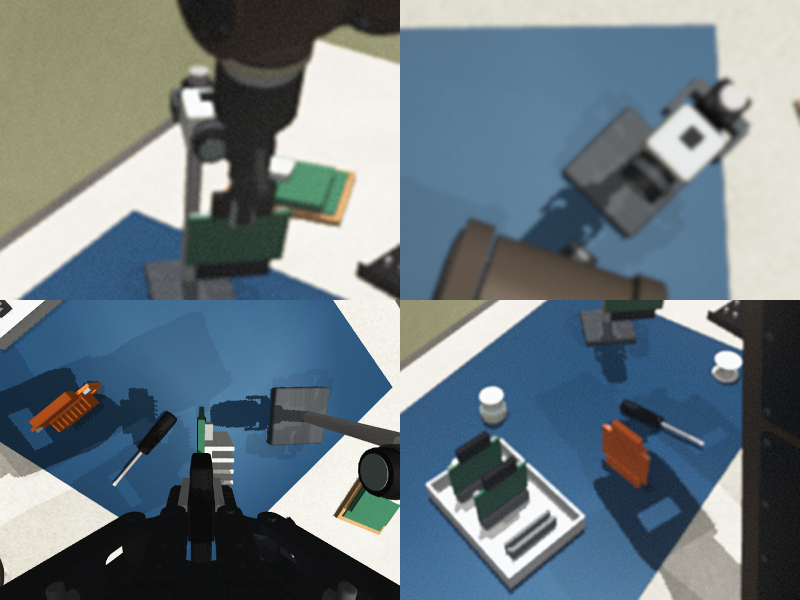

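The composite shows the module held upright with its fins towards the lens, the glass at wrist px (603,271) against a predicted (606,275). The other two modules, the jar, spool and screwdriver are in place. I'll triangulate the lens and a fin corner once more.

Run:
```python
from h import *
import pickle
from scipy.spatial.transform import Rotation as R
f=grab('wrist','w4.png'); w1=pickle.load(open('w1.pkl','rb')); f0=pickle.load(open('f0.pkl','rb'))
s=ctrl.get_state(); M=R.from_rotvec(s['orientation']).as_matrix(); p=s['eef_pos']
L=tri([ray(f,603,271),ray(w1,403.5,155)]); print('lens',L, tri([ray(f,603,271),ray(w1,403.5,155),ray(f0['side'],365.5,144.2)]))
d=L-(p+M@[0,22,29]); print('lens rel fin in module axes',d@M[:,1],d@M[:,0],-d@M[:,2])
for q in((30,22,6),(50,2,-5),(50,-2,-5),(30,6,-33),(0,0,29+37)): print(q,proj(f,p+M@np.array(q)).round())
cv2.imwrite('pics/w4c.png',cv2.resize(f['img'][140:340,270:470,::-1],(600,600)))
```

```text
lens [ 624.23092893 -264.07891056  271.94619915] [ 623.80883396 -265.0248563   274.14693097]
lens rel fin in module axes 120.2400355498923 0.6732052519222983 -3.264588445109835
(30, 22, 6) [376. 230.]
(50, 2, -5) [328. 186.]
(50, -2, -5) [317. 186.]
(30, 6, -33) [342. 264.]
(0, 0, 66) [322. 251.]
```

View pics/w4c.png

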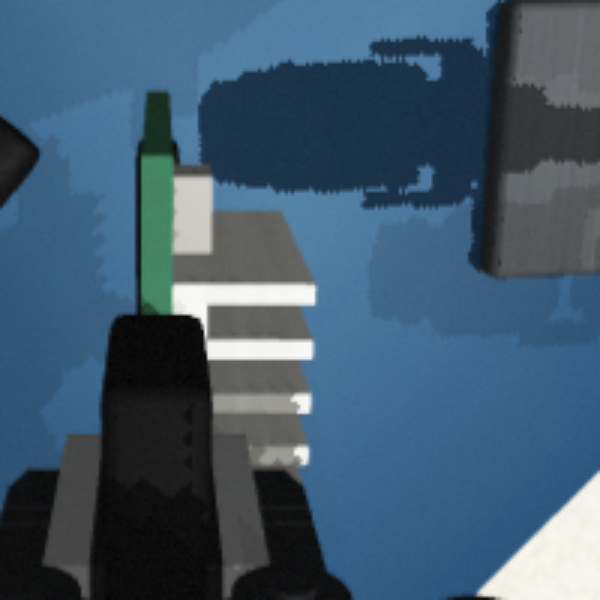

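The fin corner is at (375,235) against a predicted (376,230), so the module sits about 3 mm off sideways, and the lens is 120 mm from the fin tips. Everything is well within tolerance, so I'm handing in.

```bash
python3 -c "
from station import ctrl
print(ctrl.job_done())"
```

```text
the job is handed in; nothing more can be done
None
```

I pulled the finned module out and handed in with the arm holding it still in front of the lens: fins square to the glass, tips about 120 mm away and about 3 mm off the lens axis by my measurement. The hand-in returned no verdict.

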